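# Take the chilling ball from its pot with the bar tongs

## Task

Lift the lid off the blue pot by its knob and set it down (do not drop it), right way up and wholly on the round cork mat. Then take the steel tongs from their stand, squeeze them shut on the steel chilling ball in the pot without touching the ball with the gripper, and lift the ball until it is at least 15 cm above the worktop. Finish there, still squeezing the tongs with the ball in their jaws and held still; leave the glasses and jars on either side where they are.

Things in the scene. Friction and masses are not known exactly. Their poses are not given: they have to be found in the camera images.
- lid_knob (a point): Middle of the steel knob on the loose lid (120 g, a wooden disc 128 mm in diameter, 5 mm thick). The knob is round, 24 mm in diameter in its upper 18 mm, and stands 32 mm above the disc; this point is 22 mm above the disc's upper face, 32 mm above the lid's underside, 10 mm below the knob's top. z: the lid's axis, up when right way up.
- pot_rim (a point): Centre of the mouth of the blue round pot, level with its rim, 60 mm above the worktop. Outer diameter 124 mm, inner diameter 114 mm, floor 6 mm thick. The pot is fixed to the worktop. The ball lies at its centre on a small rubber post 16 mm in diameter whose top is 20 mm above the worktop. z up.
- ball_center (a point): Centre of the loose smooth steel ball, 32 mm in diameter, about 60 g (varies). At the start it is in the pot under the lid, at the pot's centre, 35 mm above the worktop; it turns freely, so its axes mean nothing.
- ball: The same steel ball; its origin is a point of its surface that turns with it, so use ball_center for its place.
- mat_top (a point): Centre of the upper face of the round cork mat, 160 mm in diameter, 5 mm thick, fixed on the worktop. z up.
- pot: The blue pot; origin at the centre of its underside on the worktop.
- lid: The lid; origin at the centre of its underside, which is that of a cork plug 104 mm in diameter and 5 mm deep below the disc; it sits loosely in the pot's mouth (5 mm play all round), simply lifts off, and the lid rests on this plug when set down.
- tongs_grip (a point): Where to squeeze the loose steel tongs (90 g): midway between their two black rubber sleeves. They stand upright in a stand, hinge up, jaws down. z is up along the tongs; they are squeezed along y (arms at +y and -y). Sleeves 24 mm wide along x, 34 tall, centred here; 52 mm over both when open, 44 when shut on the ball. The top of the tongs is 40 mm above this point, the jaws' end 88 mm below.
- jaw (a joint): Closing angle of the tongs between their two arms, rad: 0 fully open (as found), about 0.23 shut on the ball, 0.30 the end stop, which they reach when shut on nothing. A spring opens them: 3 N on the sleeves starts to close them, about 8 N holds them at 0.23; every newton beyond that gives about 0.3 N on the ball.
- stand: Grey slotted stand of the tongs, fixed on the worktop; origin at the centre of its underside, same axes as the tongs. Box 40 (x) by 82 (y) mm, 45 high, on a base plate 64 by 104 mm; slot 32 by 74 mm, its floor 4 mm above the worktop. The tongs lift straight up out of it.
- tongs: The tongs; origin midway between the arms at the jaws' lower end. The jaws take the ball 75 to 76 mm below the grip point; open, they stand 58 mm apart inside, 70 outside; 26 mm wide along x, with small side rims and a ledge below that cradle the ball; their end comes 14 mm below the ball's centre. The axes belong to the +y arm.
- tumbler: Bystander, leave alone: clear cut-glass tumbler 73 mm wide, 88 tall; origin at the centre of its underside.
- olive_jar: Bystander, leave alone: olive jar with a grey screw cap, 63 mm wide, 110 tall; origin at the centre of its underside.
- nutmeg_jar: Bystander, leave alone: small spice jar with a dark cap, 44 mm wide, 105 tall; origin at the centre of its underside.
- shot_glass: Bystander, leave alone: small clear glass 48 mm wide, 61 tall; origin at the centre of its underside.
- salt_shaker: Bystander, leave alone: salt shaker with a steel top, 44 mm wide, 90 tall; origin at the centre of its underside.
There are look-alikes about, which are no part of the job. There is more than one size of the pot; the job needs the larger.

How it is judged:
By the outcome, as a careful person would: the job done as asked, in the order asked, and still so for the second after the job is handed in, while the arm keeps its last pose, push and grip.
It also fails if it takes over 64 s, if anything falls off the work surface, if the arm or the gripper's body presses on something with over 40 N, if the wrist force passes 120 N, or if a joint passes its speed limit or range.

## Robot

A 6-joint arm with a two-finger parallel gripper is mounted at the origin on a cart in front of the work surface, level with it; the furniture and walls round the work are solid. World frame = base frame: x ahead of the robot, y to its left, z up, the work surface at z = 0. Lengths are in m, angles in degrees, forces in N, time in s.
With the tool pointing down it reaches from about 0.25 to 0.725 m from the base axis. Payload 4 kg.
Tool frame: the origin (TCP) lies between the finger pads; the fingertips stand 17 mm ahead of it and the grasp point (between the pads) lies 2 mm behind it; z points along the fingers, y is the line along which they close (so a half turn about z gives the same grasp; the last joint's range is limited). The gripper opens to 85 mm and grips with 20 to 120 N. Pads are 22 mm wide; open, the fingers measure 114 mm over their backs; the gripper's body (76 mm by 85 mm) begins 54 mm behind the grasp point. The pads swing forward as they close: fully open they stand 13 mm farther back than shut.
Start: joints at [-64.4, 13.785, 0.286, 76.501, 0, 90], TCP at [0.216, -0.451, 0.248] pointing down, gripper open.
Joint ranges: [-155.79, 155.79], [-60.16, 107.12], [-62.33, 73.08], [-114, 123.19], [-81.49, 82.49], [-180, 180]. Speed limits (degrees/s): [159.86, 159.86, 180, 180, 180, 180].

## Interface

Orientations are given as [roll, pitch, yaw] about the fixed x, y, z axes, in that order (R = Rz(yaw) Ry(pitch) Rx(roll)).
In Python, from cell import ctrl, cams gives the robot as it stands.
- The arm moves only by the tool move_arm, never from a script. Its argument "series" is a list of rows, each a list of 5 numbers: the shift along the world's x, y, z as a fraction of full scale, then the turn about the world's z as a fraction of full scale, then the opening, from -1 (shut) to 1 (fully open). A call has 1 to 8 rows; each row shifts and turns the commanded pose from where the row before left it; what a row does not reach is not made up. Full scale, the value 1, is 0.025 m for a shift and 6 degrees for a turn. A row lasts 1/10 s, in which the tool goes at most 50 mm and 8.59 degrees, less where a joint would pass 70% of its speed; a pose out of reach is approached as far as the arm can. A call with a number of a shift or a turn outside -1 to 1 is refused whole. A call with a gripper value outside its range is refused whole. The fingers move at their own pace and stop on an object; "force" is the grip in N (left out, the last holds). Time passes only in rows, so rows that do not move let the fingers close. It gives the time, the measured TCP pose, the force, the opening and the grip force at its end, in the units of the state.
- ctrl.observe(): the state, without advancing time (a new reading comes with each control period).
- cams.read_camera(name): name is "scene" or "side" or "wrist"; returns the picture (480x640x3 uint8, blue, green, red); there is no depth.
- cams.get_calibration(name): a dict with "fx", "fy", "cx", "cy" (pixels), "rvec" (rotation vector, rad) and "tvec" (3), from world to camera coordinates, as OpenCV has them; the wrist camera has in their place "mount" (4x4, takes a point from camera to tool coordinates, whose origin is the TCP and whose axes are the flange's). Camera axes: x right, y down, z forward; pixel columns grow to the right and rows downward; lengths in m; the calibration is good to about 2 mm. The wrist camera is an equidistant fisheye: a pixel r from the principal point sees the ray r / f radians off the axis. A picture is of the moment at which its call begins: read the wrist's pose just before it. get_calibration takes no time and is no camera call.
- ctrl.hand_in(): hands the job in; it is judged then, once.
The state is a dict: "time_s": time; "joints": joint angles; "qd": joint speeds; "joint_torque": joint torques, N m; "tool_pos": TCP position; "tool_rot": TCP orientation; "ft_force": force on the tool from outside, world axes, zero at the start; "moment": the same for the moment, N m; "width": opening from 0.0 (shut) to 1.0 (fully open); "grip_force": force on a finger pad.
Only numpy, scipy, OpenCV 4.12 (cv2) and the standard library are available. Lean on these libraries where they do the work, as an engineer would, in place of code of your own. Each camera call takes 0.05 s, during which the arm holds its last target. There are 200 camera calls.

## Working session

There is one attempt and no reset: what is moved stays moved. The work goes in short steps, Python scripts to look and compute and a tool call to move; the robot and the scene stay as the last step left them, time stands still between calls to the robot, and variables do not carry over. Pictures are saved under pics/ and viewed, at most 10 in all, crops included, and the job is handed in when it is done.

Besides the shell and the picture viewer there is one more tool, called as a command line: name --pt "numbers of a row" for each row, then --argument value for the rest. move_arm: Moves the arm, as the interface text tells. Its arguments: {"type":"object","properties":{"series":{"type":"array"},"force":{"type":"number"}},"required":["series"]}

```bash
mkdir -p pics; ls
python3 - <<'E'
from cell import ctrl,cams
import cv2
print(ctrl.observe())
for n in ["scene","side","wrist"]:
    print(n,cams.get_calibration(n)); cv2.imwrite(f"pics/{n}0.png",cams.read_camera(n))
E
```

```text
pics
{'time_s': 0.0, 'joints': array([-6.43990358e+01,  1.38322476e+01,  2.13459756e-01,  7.65009861e+01,
       -1.67393504e-03,  8.99991006e+01]), 'qd': array([-0.02705009,  0.04320507, -0.01636557, -0.13624242,  0.01128547,
       -0.12514811]), 'joint_torque': array([-3.02207411e-06, -3.72322869e+01,  2.52405292e+01,  1.68647035e-02,
        6.57056830e-05, -2.88740488e-06]), 'tool_pos': array([ 0.21578629, -0.45038064,  0.24741079]), 'tool_rot': array([-1.79880226e+02,  1.67205121e-03,  2.56018671e+01]), 'ft_force': array([ 0.22651456, -0.0597489 , -0.35049472]), 'moment': array([ 0.03471417, -0.01189575,  0.0051344 ]), 'grip_force': 0.0, 'width': 0.9991345533224847}
scene {'fx': 525.1320984335675, 'fy': 525.1320984335675, 'cx': 323.3089204255723, 'cy': 246.4616574890993, 'rvec': array([ 2.21542287, -1.00265633,  0.39555464]), 'tvec': array([-0.28323382,  0.3434969 ,  1.56005185])}
side {'fx': 516.6948631496338, 'fy': 516.6948631496338, 'cx': 320.2636118829403, 'cy': 244.1695230320192, 'rvec': array([ 0.93240352, -2.71666915,  0.77125997]), 'tvec': array([0.37785314, 0.27163737, 1.41863519])}
wrist {'fx': 371.64829954431775, 'fy': 371.64829954431775, 'cx': 325.22836073986673, 'cy': 238.10899405799674, 'mount': array([[ 1.03540020e-03, -9.59222523e-01, -2.82650101e-01,
         7.27426334e-02],
       [ 9.99998975e-01,  1.27280453e-03, -6.56301335e-04,
        -6.19540331e-05],
       [ 9.89297352e-04, -2.82649131e-01,  9.59222857e-01,
        -1.26743022e-01],
       [ 0.00000000e+00,  0.00000000e+00,  0.00000000e+00,
         1.00000000e+00]])}
```

View pics/scene0.png

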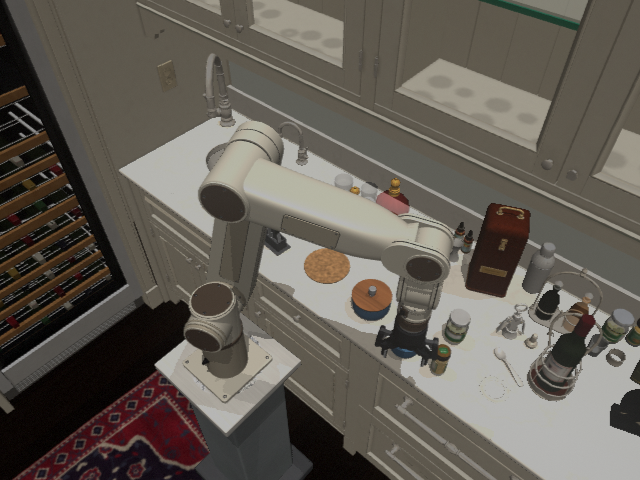

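View pics/side0.png

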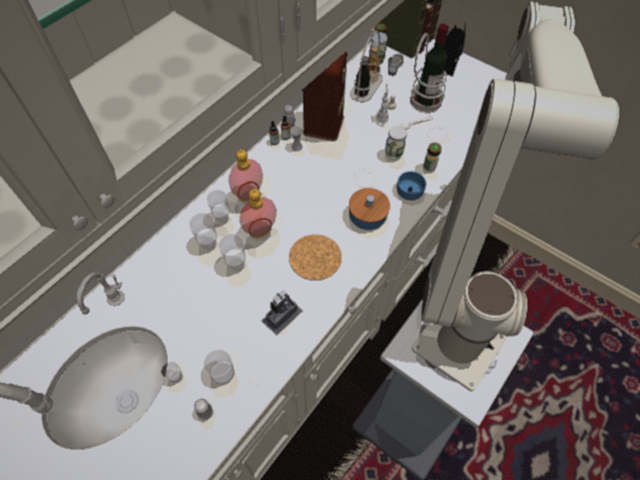

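The scene view shows the mat at (327,265) and the lidded pot at (371,298), with the knob at (372,291). The side view shows:
- **Pot candidates:** the lidded blue pot at (369,210) with its knob at (369,201), and a small open blue pot at (411,185). The lidded, larger one is mine.
- **Mat:** (315,257).
- **Tongs and stand:** (281,312).

Next I'll check these in a close crop.

Run:
```python
import cv2,numpy as np
a=cv2.imread("pics/side0.png")
f=lambda x,y,w,h,s:cv2.resize(a[y:y+h,x:x+w],None,fx=s,fy=s,interpolation=cv2.INTER_CUBIC)
# left: stand (x250..310,y280..340) s=6 ; right pot+mat
L=f(250,280,60,60,6); R=f(285,165,150,125,2.88)[:360]
cv2.imwrite("pics/crop1.png",np.hstack([L,R])); print(L.shape,R.shape)
```

```text
(360, 360, 3) (360, 432, 3)
```

View pics/crop1.png

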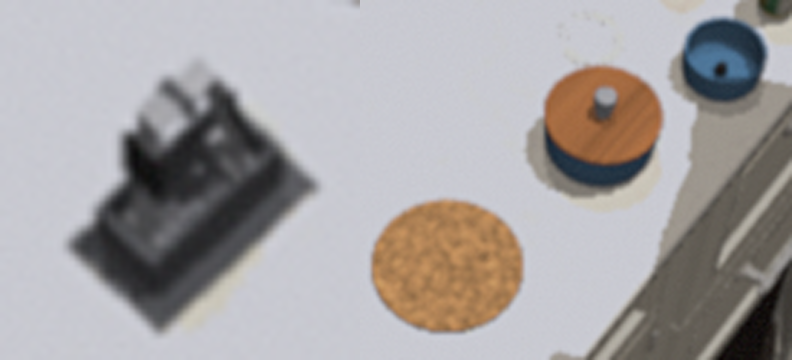

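The crop confirms the wooden-lidded larger pot, with the top of its knob at side pixel (370,197). The mat centre is at (315.2,257.4). The stand's base corners are at (261.7,320.5), (277,335) and (303,310.8).

```bash
cat > h.py <<'E'
import cv2,numpy as np
from scipy.spatial.transform import Rotation as Ro
from cell import ctrl,cams
def ray(cam,u,v,s=None):
    c=cams.get_calibration(cam)
    d=np.array([(u-c["cx"])/c["fx"],(v-c["cy"])/c["fy"],1])
    if cam!="wrist":
        R=cv2.Rodrigues(c["rvec"])[0]; return -R.T@c["tvec"],R.T@d
    r=np.hypot(d[0],d[1]); d=np.array([d[0]/r*np.sin(r),d[1]/r*np.sin(r),np.cos(r)])
    p,rot=s; R=Ro.from_euler("xyz",rot,degrees=True).as_matrix(); M=c["mount"]
    return p+R@M[:3,3],R@(M[:3,:3]@d)
def at(cam,u,v,z,s=None):
    o,d=ray(cam,u,v,s); return (o+d*(z-o[2])/d[2]).round(4)
def proj(P,s):
    c=cams.get_calibration("wrist");p,rot=s; R=Ro.from_euler("xyz",rot,degrees=True).as_matrix(); M=c["mount"]
    q=M[:3,:3].T@(R.T@(np.array(P)-p)-M[:3,3]); t=np.arctan2(np.hypot(q[0],q[1]),q[2])
    k=q[:2]/np.hypot(q[0],q[1])*t*c["fx"]; return (k+[c["cx"],c["cy"]]).round(1)
def snap(f):
    o=ctrl.observe(); s=(o["tool_pos"],o["tool_rot"]); im=cams.read_camera("wrist"); cv2.imwrite(f,im)
    print(s,o["time_s"]); np.save(f+".npy",np.array(s)); return im,s
E
python3 - <<'E'
from h import *
print("knobtop side",at("side",370.1,197,.097),"scene",at("scene",372,288,.097))
print("mat side",at("side",315.2,257.4,.005),"scene",at("scene",327,265,.005))
c=[at("side",*p,.004) for p in [(261.7,320.5),(277,335),(303,310.8)]]
print("stand",c,(c[0]+c[2])/2, np.linalg.norm(c[1]-c[0]),np.linalg.norm(c[2]-c[1]))
d=c[2]-c[1]; print("long dir",np.degrees(np.arctan2(d[1],d[0])))
print("small pot",at("side",411,185,.02),"by",[at("side",*p,.0) for p in [(203,414),(219,375),(172,378),(395,158),(431,168)]])
E
```

```text
knobtop side [ 0.4407 -0.1958  0.097 ] scene [ 0.4393 -0.192   0.097 ]
mat side [0.4742 0.0296 0.005 ] scene [0.4786 0.0262 0.005 ]
stand [array([0.4668, 0.2817, 0.004 ]), array([0.4054, 0.2882, 0.004 ]), array([0.3943, 0.1877, 0.004 ])] [0.43055 0.2347  0.004  ] 0.06174309678012597 0.10111112698412575
long dir -96.30264536890363
small pot [ 0.3911 -0.3693  0.02  ] by [array([0.4173, 0.5651, 0.    ]), array([0.455 , 0.4669, 0.    ]), array([0.547 , 0.5487, 0.    ]), array([ 0.5029, -0.4494,  0.    ]), array([ 0.3829, -0.4876,  0.    ])]
```

The two views agree to about 4 mm and the sizes match (base 62×101 mm). Now I'll move over the pot and turn the tool to line up with the tongs.

move_arm --pt "0.75 0.86 -0.16 -0.44 1" --pt "0.75 0.86 -0.16 -0.44 1" --pt "0.75 0.86 -0.16 -0.44 1" --pt "0.75 0.86 -0.16 -0.44 1" --pt "0.75 0.86 -0.16 -0.44 1" --pt "0.75 0.86 -0.16 -0.44 1" --pt "0.75 0.86 -0.16 -0.44 1" --pt "0.75 0.86 -0.16 -0.44 1"

```text
time_s: 0.95
tool_pos: [0.3665, -0.2778, 0.2159]
tool_rot: [-180.0, 0.0, 4.4]
ft_force: [-0.3, -0.9, -0.2]
width: 1.003
grip_force: 0.0
```

move_arm --pt "0.75 0.86 -0.16 -0.44 1" --pt "0.75 0.86 -0.16 -0.44 1" --pt "0.75 0.86 -0.16 -0.44 1" --pt "0.75 0.86 -0.16 -0.44 1" --pt "0 0 0 0 1" --pt "0 0 0 0 1"

```text
time_s: 1.55
tool_pos: [0.4409, -0.1924, 0.1999]
tool_rot: [180.0, 0.1, -6.0]
ft_force: [0.5, 0.2, -0.4]
width: 0.999
grip_force: 0.0
```

Run:
```python
from h import *
im,s=snap("pics/w1.png"); print(ctrl.observe()["joints"].round(1), proj([.440,-.194,.097],s),proj([.4306,.2347,.092],s))
```

```text
(array([ 0.44089496, -0.19242315,  0.19986971]), array([ 1.79999630e+02,  7.61500053e-02, -5.96343851e+00])) 1.55
[-23.6  13.3  -7.8  69.   -0.  162.4] [328.7 246.1] [-51.  286.8]
```

View pics/w1.png

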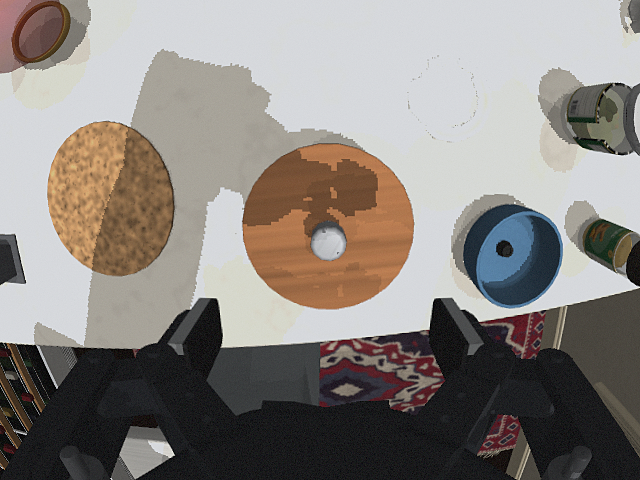

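Run:
```python
from h import *
s=np.load("pics/w1.png.npy"); s=(s[0],s[1])
print("knob",at("wrist",328,241.5,.097,s),"lid",at("wrist",328,227,.065,s))
im=cv2.imread("pics/w1.png"); hsv=cv2.cvtColor(im,cv2.COLOR_BGR2HSV)
m=cv2.inRange(hsv,(8,60,60),(20,255,255)); 
def fit(x0,x1,y0,y1,z):
    k=np.zeros_like(m);k[y0:y1,x0:x1]=m[y0:y1,x0:x1]
    c=max(cv2.findContours(k,0,1)[0],key=cv2.contourArea); c=cv2.convexHull(c)[:,0]
    P=np.array([at("wrist",*p,z,s)[:2] for p in c]); (x,y),r=cv2.minEnclosingCircle(P.astype(np.float32)); print(len(c),x,y,r)
fit(30,190,100,290,.005); fit(230,430,130,320,.065)
```

```text
knob [ 0.4431 -0.1939  0.097 ] lid [ 0.4443 -0.1942  0.065 ]
51 0.47937923669815063 0.02699795737862587 0.08070347458124161
57 0.44147351384162903 -0.1937207728624344 0.06386233121156693
```

move_arm --pt "0.04 -0.06 -0.4 1 1" --pt "0 0 -0.4 1 1" --pt "0 0 -0.4 1 1" --pt "0 0 -0.4 1 1" --pt "0 0 -0.4 1 1" --pt "0 0 -0.4 1 1" --pt "0 0 -0.4 1 1" --pt "0 0 -0.4 1 1"

```text
time_s: 2.4
tool_pos: [0.4413, -0.1956, 0.1202]
tool_rot: [180.0, 0.0, 42.1]
ft_force: [0.1, -0.6, -0.4]
width: 0.998
grip_force: 0.0
```

move_arm --pt "0 0 -0.3 1 1" --pt "0 0 -0.3 1 1" --pt "0 0 -0.3 1 1" --pt "0 0 -0.2 1 1" --pt "0 0 -0.18 1 1" --pt "0 0 0 1 1" --pt "0 0 0 0 1"

```text
time_s: 3.1
tool_pos: [0.4413, -0.1954, 0.0883]
tool_rot: [-180.0, 0.0, 77.8]
ft_force: [1.4, 0.5, -0.8]
width: 0.997
grip_force: 0.0
```

move_arm --pt "0 0 0 0 -1" --pt "0 0 0 0 -1" --pt "0 0 0 0 -1" --pt "0 0 0 0 -1" --pt "0 0 0 0 -1" --pt "0 0 0 0 -1" --pt "0 0 0 0 -1" --pt "0 0 0 0 -1" --force 30

```text
time_s: 3.9
tool_pos: [0.442, -0.1944, 0.0885]
tool_rot: [180.0, 0.0, 77.9]
ft_force: [-2.7, -0.2, 3.2]
width: 0.269
grip_force: 29.5
```

move_arm --pt "0 0 0.2 0 -1" --pt "0 0 0.5 0 -1" --pt "0 0 0.7 0.5 -1" --pt "0 0 0.6 1 -1" --pt "0 0.3 0.2 1 -1" --pt "0.1 0.6 0 1 -1" --pt "0.1 0.6 0 1 -1" --pt "0.1 0.6 0 1 -1"

```text
time_s: 4.7
tool_pos: [0.4495, -0.1413, 0.1433]
tool_rot: [180.0, -0.0, 111.1]
ft_force: [-0.3, -0.4, -1.4]
width: 0.264
grip_force: 29.6
```

move_arm --pt "0.1 0.7 0 1 -1" --pt "0.15 0.8 0 1 -1" --pt "0.15 0.8 0 1 -1" --pt "0.15 0.8 0 1 -1" --pt "0.15 0.8 0 1 -1" --pt "0.15 0.8 0 1 -1" --pt "0.15 0.7 0 1 -1" --pt "0.1 0.6 0 1 -1"

```text
time_s: 5.5
tool_pos: [0.4771, 0.0092, 0.1432]
tool_rot: [180.0, -0.0, 159.2]
ft_force: [-0.5, 0.0, -1.8]
width: 0.269
grip_force: 29.6
```

move_arm --pt "0.08 0.4 0 1 -1" --pt "0 0.14 -0.2 0.5 -1" --pt "0 0 -0.4 0 -1" --pt "0 0 -0.5 0 -1" --pt "0 0 -0.6 0 -1" --pt "0 0 -0.6 0 -1" --pt "0 0 -0.5 0 -1" --pt "0 0 -0.3 0 -1"

```text
time_s: 6.3
tool_pos: [0.4779, 0.0212, 0.0641]
tool_rot: [-180.0, -0.1, 167.8]
ft_force: [-0.7, -0.5, -0.9]
width: 0.265
grip_force: 29.6
```

Run:
```python
from h import *
o=ctrl.observe(); print(o["tool_pos"],o["tool_rot"],o["width"],o["joints"].round(1),o["ft_force"],o["time_s"])
a=cams.read_camera("side")[150:350,220:440]; b=cams.read_camera("scene")[190:390,260:440]
cv2.imwrite("pics/v2.png",cv2.resize(np.hstack([a,b]),None,fx=2,fy=2))
```

```text
[0.47788055 0.02123421 0.06414909] [-1.79963395e+02 -1.47715101e-01  1.67828607e+02] 0.26532716937264694 [  2.5  21.1 -19.6  49.5   0.   14.7] [-0.71123962 -0.49105671 -0.85700704] 6.3
```

View pics/v2.png

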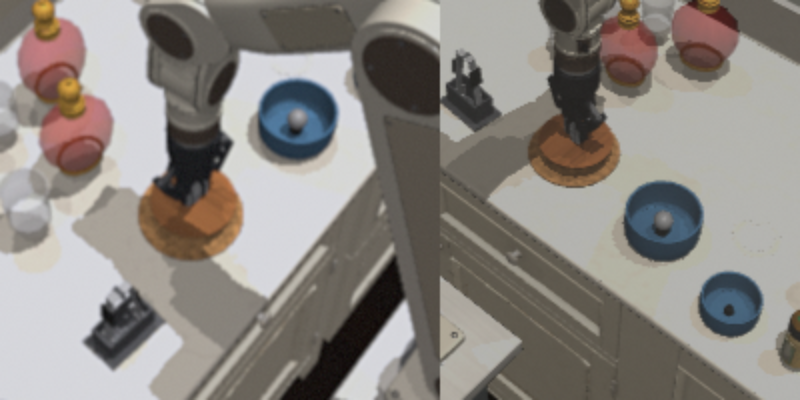

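The lid is held level over the mat, and the ball is now exposed in the pot. I'll lower it gently with a small y correction.

move_arm --pt "0.04 0.23 -0.2 0 -1" --pt "0 0 -0.2 0 -1" --pt "0 0 -0.2 0 -1" --pt "0 0 -0.15 0 -1" --pt "0 0 -0.1 0 -1" --pt "0 0 -0.08 0 -1" --pt "0 0 0 0 -1" --pt "0 0 0 0 -1"

```text
time_s: 7.2
tool_pos: [0.4801, 0.0273, 0.0426]
tool_rot: [180.0, 0.0, 167.9]
ft_force: [0.1, 0.1, -1.7]
width: 0.263
grip_force: 29.6
```

move_arm --pt "0 0 -0.08 0 -1" --pt "0 0 -0.06 0 -1" --pt "0 0 -0.04 0 -1" --pt "0 0 0 0 -1" --pt "0 0 0 0 -1"

```text
time_s: 7.7
tool_pos: [0.4801, 0.0273, 0.0385]
tool_rot: [180.0, 0.0, 167.9]
ft_force: [-2.1, -0.5, 5.5]
width: 0.27
grip_force: 30.1
```

move_arm --pt "0 0 0 0 1" --pt "0 0 0 0 1" --pt "0 0 0 0 1" --pt "0 0 0 0 1" --pt "0 0 0 0 1" --pt "0 0 0.4 0 1" --pt "0 0 0.8 0 1" --pt "0 0 0.8 0 1"

```text
time_s: 8.5
tool_pos: [0.4798, 0.0273, 0.0889]
tool_rot: [-180.0, -0.0, 167.9]
ft_force: [0.4, -0.1, 0.1]
width: 1.001
grip_force: 0.0
```

move_arm --pt "0 0 1 0.3 1" --pt "0 0 1 0.3 1" --pt "0 0 1 0.37 1" --pt "-0.2 0.8 1 0 1" --pt "-0.2 0.9 1 0 1" --pt "-0.2 0.9 0.5 0 1" --pt "-0.2 0.9 0 0 1" --pt "-0.3 0.9 0 0 1"

```text
time_s: 9.3
tool_pos: [0.4528, 0.1383, 0.2272]
tool_rot: [179.9, 0.1, 173.7]
ft_force: [-0.2, -0.2, -1.2]
width: 0.995
grip_force: 0.0
```

move_arm --pt "-0.2 0.9 0 0 1" --pt "-0.2 0.9 0 0 1" --pt "-0.2 0.9 0 0 1" --pt "-0.2 0.7 0 0 1" --pt "-0.08 0.5 0 0 1" --pt "0 0 0 0 1" --pt "0 0 0 0 1"

```text
time_s: 10.0
tool_pos: [0.4306, 0.2346, 0.2258]
tool_rot: [-180.0, 0.0, 173.8]
ft_force: [1.4, -0.0, -0.2]
width: 1.005
grip_force: 0.0
```

Run:
```python
from h import *
im,s=snap("pics/w3.png"); print(ctrl.observe()["joints"].round(1), proj([.4306,.2347,.092],s),proj([.4306,.2347,.132],s))
```

```text
(array([0.43057091, 0.23457048, 0.22577534]), array([-1.79977076e+02,  1.66817690e-02,  1.73754992e+02])) 10.0
[28.6 13.3 -3.7 73.  -0.  34.8] [324.4 230.8] [324.3 247.9]
```

View pics/w3.png

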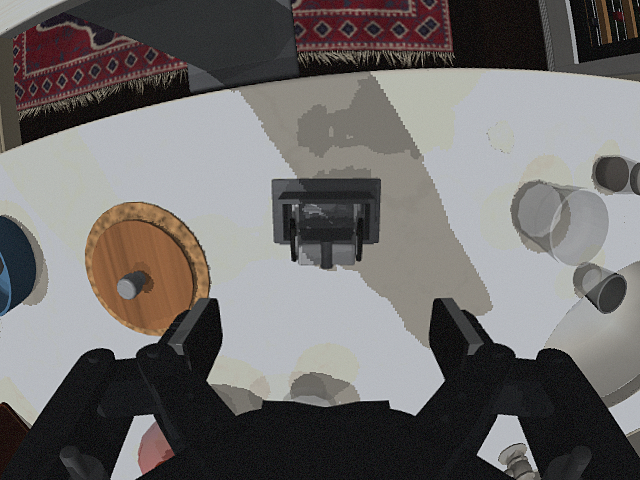

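The lid stands upright on the mat, with its knob at (130,287). The stand base spans about x 272–380, y 180–243. The sleeves are at about x 293 and x 361, symmetric about 326. An enlargement will settle the yaw and centre.

Run:
```python
import cv2
a=cv2.imread("pics/w3.png")[165:285,255:400]
a=cv2.convertScaleAbs(a,alpha=2.0,beta=10)
cv2.imwrite("pics/c3.png",cv2.resize(a,None,fx=5,fy=5,interpolation=cv2.INTER_CUBIC))
```

```text
(no output)
```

View pics/c3.png

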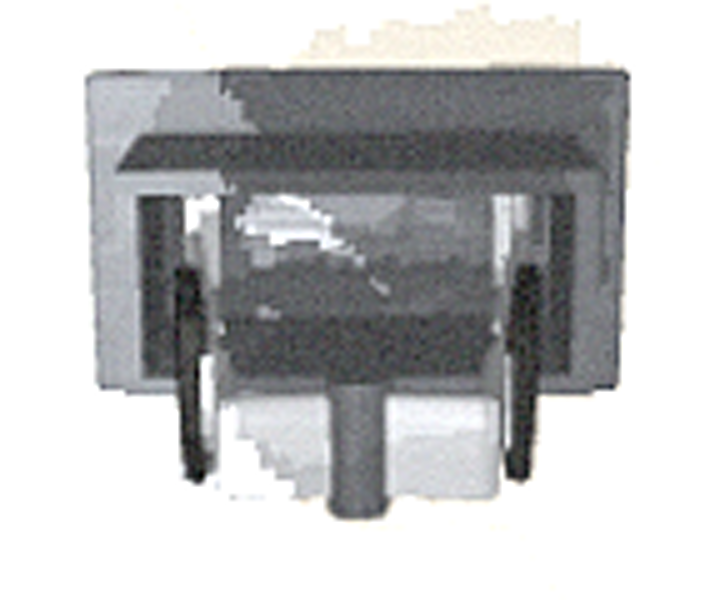

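Run:
```python
from h import *
s=tuple(np.load("pics/w3.png.npy"))
A=lambda u,v,z:at("wrist",255+u/5,165+v/5,z,s)
c=np.array([A(88,70,.004),A(630,70,.004),A(617,391,.004),A(99,389,.004)]); print(c,c.mean(0))
for i in range(4): print(np.linalg.norm(c[i]-c[(i+1)%4]), np.degrees(np.arctan2(*(c[i]-c[(i+1)%4])[1::-1])))
print("box top corners slot",A(138,196,.045),A(576,196,.045))
print("sleeves top edges",A(197,480,.109),A(517,480,.109),A(187,270,.075),A(527,268,.075))
print("hinge",A(358,395,.132),A(358,500,.132))
```

```text
[[0.3987 0.1887 0.004 ]
 [0.4097 0.2909 0.004 ]
 [0.4731 0.2837 0.004 ]
 [0.4616 0.182  0.004 ]] [0.435775 0.236325 0.004   ]
0.1027902719132506 -96.14321519658445
0.06380752306742522 173.52098178412837
0.10234813139476462 83.54853044501407
0.06325582977085988 -6.080121907130277
box top corners slot [0.4164 0.2006 0.045 ] [0.4244 0.2744 0.045 ]
sleeves top edges [0.4454 0.212  0.109 ] [0.4502 0.2565 0.109 ] [0.4232 0.2107 0.075 ] [0.4285 0.2628 0.075 ]
hinge [0.4282 0.2364 0.132 ] [0.4421 0.2349 0.132 ]
```

Grip point is (0.436, 0.236) and the yaw is right. I'll descend over the sleeves.

move_arm --pt "0.21 0.06 -0.4 0 1" --pt "0 0 -0.6 0 1" --pt "0 0 -0.7 0 1" --pt "0 0 -0.7 0 1" --pt "0 0 -0.7 0 1" --pt "0 0 -0.7 0 1" --pt "0 0 -0.6 0 1" --pt "0 0 -0.5 0 1"

```text
time_s: 10.85
tool_pos: [0.4357, 0.2352, 0.1013]
tool_rot: [-179.9, -0.1, 173.7]
ft_force: [-0.2, -0.5, -0.1]
width: 1.003
grip_force: 0.0
```

move_arm --pt "0 0 -0.35 0 1" --pt "0 0 -0.18 0 1" --pt "0 0 0 0 1" --pt "0 0 0 0 0.25" --pt "0 0 0 0 0.25" --pt "0 0 0 0 0.15" --pt "0 0 0 0 0.15" --pt "0 0 0 0 0.15" --force 20

```text
time_s: 11.65
tool_pos: [0.4365, 0.2372, 0.0907]
tool_rot: [179.9, 0.1, 173.8]
ft_force: [0.1, 1.5, 2.9]
width: 0.578
grip_force: 6.0
```

Holding at 49 mm and 6 N, so the tongs are still nearly open. Lifting straight up.

move_arm --pt "0 0 0.2 0 0.15" --pt "0 0 0.4 0 0.15" --pt "0 0 0.5 0 0.15" --pt "0 0 0.6 0 0.15" --pt "0 0 0.6 0 0.15" --pt "0 0 0.6 0 0.15" --pt "0 0 0.6 0 0.15" --pt "0 0 0.5 0 0.15"

```text
time_s: 12.45
tool_pos: [0.4356, 0.2359, 0.191]
tool_rot: [-180.0, 0.0, 173.7]
ft_force: [0.2, 0.5, -1.9]
width: 0.579
grip_force: 4.1
```

move_arm --pt "0 0 0.3 0 0.15" --pt "0 -0.2 0.1 0 0.15" --pt "0 -0.4 0 0 0.15" --pt "0 -0.6 0 0 0.15" --pt "0 -0.8 0 0 0.15" --pt "0 -0.8 0 0 0.15" --pt "0 -0.8 0 0 0.15" --pt "0 -0.8 0 0 0.15"

```text
time_s: 13.25
tool_pos: [0.4349, 0.1241, 0.199]
tool_rot: [-179.9, -0.1, 173.7]
ft_force: [0.6, -0.5, 0.0]
width: 0.576
grip_force: 4.1
```

Run:
```python
from h import *
o=ctrl.observe(); print(o["tool_pos"],o["tool_rot"],o["width"],o["grip_force"],o["joints"].round(1),o["ft_force"],o["time_s"])
a=cams.read_camera("side")[140:340,220:440]; b=cams.read_camera("scene")[190:390,250:430]
cv2.imwrite("pics/v4.png",cv2.resize(np.hstack([a,b]),None,fx=2,fy=2))
```

```text
[0.43485557 0.12414812 0.19899537] [-1.79930721e+02 -9.87380006e-02  1.73690383e+02] 0.5755118145453668 4.118152353039477 [ 16.   10.2 -11.8  68.1  -0.   22.3] [ 0.58670537 -0.49937256  0.0082829 ] 13.25
```

View pics/v4.png

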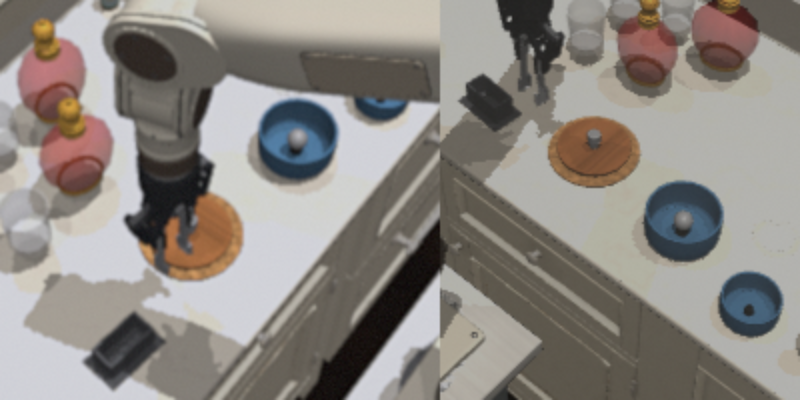

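The tongs are in the gripper, the stand is empty, and the lid sits within the mat. I'll continue to near the pot and measure the ball there.

move_arm --pt "0 -1 0 0 0.15" --pt "0 -1 0 0 0.15" --pt "0 -1 0 0 0.15" --pt "0 -1 0 0 0.15" --pt "0 -1 0 0 0.15" --pt "0 -1 0 0 0.15" --pt "0 -1 0 0 0.15" --pt "0 -0.8 0 0 0.15"

```text
time_s: 14.15
tool_pos: [0.4351, -0.07, 0.1993]
tool_rot: [-180.0, -0.1, 173.7]
ft_force: [-0.1, -0.2, -0.1]
width: 0.582
grip_force: 4.1
```

move_arm --pt "0 -0.6 0 0 0.15" --pt "0 -0.4 0 0 0.15" --pt "0 0 0 0 0.15" --pt "0 0 0 0 0.15"

```text
time_s: 14.55
tool_pos: [0.4355, -0.0934, 0.1996]
tool_rot: [180.0, -0.0, 173.7]
ft_force: [0.3, -0.0, -1.1]
width: 0.58
grip_force: 4.1
```

Run:
```python
from h import *
print(ctrl.observe()["width"],ctrl.observe()["grip_force"])
im,s=snap("pics/w5.png"); print(proj([.442,-.194,.035],s))
for n in ["side","scene"]: cv2.imwrite(f"pics/{n}5.png",cams.read_camera(n))
a=cv2.resize(im[110:310,280:540],None,fx=2,fy=2,interpolation=2)
b=cv2.resize(cv2.imread("pics/side5.png")[170:250,320:420],(280,224),interpolation=2)
c=cv2.resize(cv2.imread("pics/scene5.png")[260:340,320:420],(280,224),interpolation=2)
cv2.imwrite("pics/c5.png",np.hstack([a,np.vstack([b,c])[:400]]))
```

```text
0.5795474883377348 4.120410190662369
(array([ 0.43552548, -0.09341947,  0.19956678]), array([ 1.79969887e+02, -3.72787968e-02,  1.73725271e+02])) 14.55
[207.  241.3]
```

View pics/c5.png

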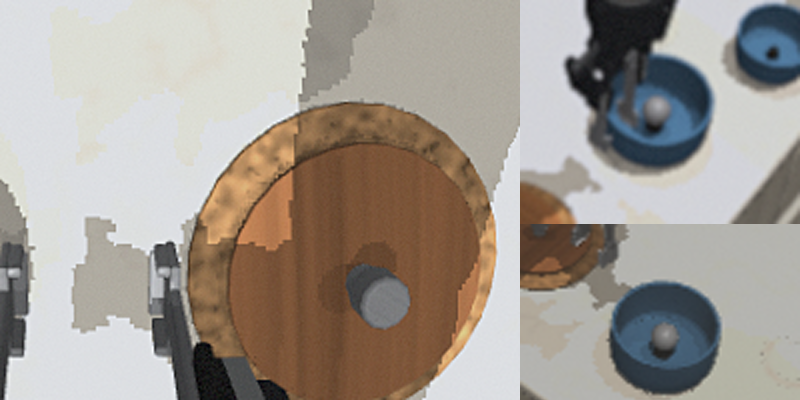

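The ball shows at side pixel (368.6,209.6) and scene pixel (371.4,300), both in the larger pot. In the wrist view I'll segment the blue pot and the ball with code.

Run:
```python
from h import *
print("ball side",at("side",368.6,209.6,.035),"scene",at("scene",371.4,300,.035))
s=tuple(np.load("pics/w5.png.npy")); im=cv2.imread("pics/w5.png"); hsv=cv2.cvtColor(im,cv2.COLOR_BGR2HSV)
m=cv2.inRange(hsv,(98,100,25),(118,255,255)); m[:, 285:]=0
n,l,st,ce=cv2.connectedComponentsWithStats(m); print([tuple(x) for x in st[1:] if x[4]>150])
i=1+np.argmax(st[1:,4]); x,y,w,h,_=st[i]
c=max(cv2.findContours((l==i).astype(np.uint8),0,1)[0],key=cv2.contourArea); hull=np.zeros_like(m); cv2.fillPoly(hull,[cv2.convexHull(c)],255)
g=((hsv[...,1]<60)&(hull>0)).astype(np.uint8)
n,l2,st2,ce2=cv2.connectedComponentsWithStats(g)
for k in range(1,n):
    if st2[k,4]>60: print(st2[k],ce2[k],at("wrist",*ce2[k],.035,s))
print("tongs jaw exp", proj([.4355,-.0934,.12],s))
cv2.imwrite("pics/c6.png",cv2.resize(im[120:360,60:360],None,fx=2.5,fy=2.5))
```

```text
ball side [ 0.4385 -0.1944  0.035 ] scene [ 0.4412 -0.1935  0.035 ]
[(np.int32(12), np.int32(162), np.int32(85), np.int32(95), np.int32(5202)), (np.int32(130), np.int32(169), np.int32(149), np.int32(151), np.int32(14755))]
[ 188  223   39   38 1124] [206.95640569 241.31761566] [ 0.442  -0.1941  0.035 ]
[224 288  37  29 238] [242.18487395 299.51680672] [ 0.4983 -0.1731  0.035 ]
tongs jaw exp [324.  255.4]
```

View pics/c6.png

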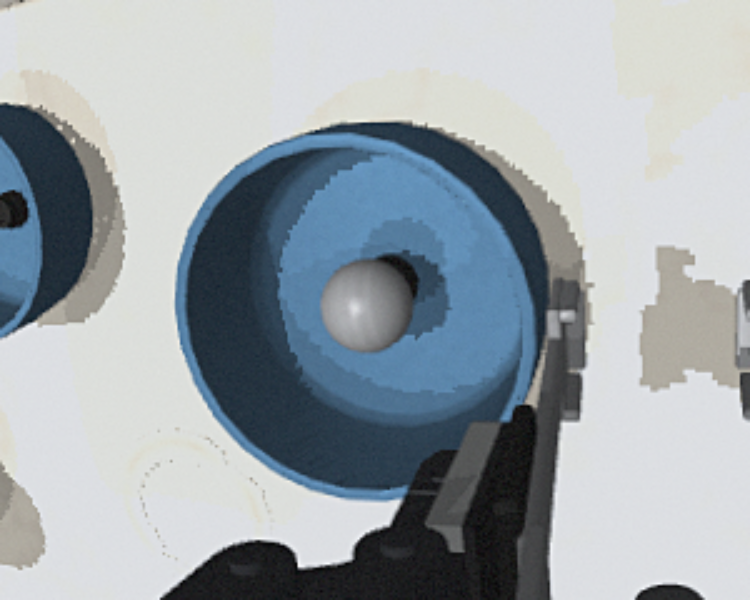

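The wrist view gives the ball at (0.442, -0.194), in agreement with the other views, and the jaws are centred under the TCP. I'll go over it and down.

move_arm --pt "0.06 -0.4 0 0 0.15" --pt "0.1 -0.7 0 0 0.15" --pt "0.1 -0.8 0 0 0.15" --pt "0 -0.8 0 0 0.15" --pt "0 -0.7 0 0 0.15" --pt "0 -0.4 0 0 0.15" --pt "0 -0.22 0 0 0.15" --pt "0 0 0 0 0.15"

```text
time_s: 15.5
tool_pos: [0.4423, -0.1946, 0.1997]
tool_rot: [180.0, -0.0, 173.7]
ft_force: [0.2, 0.1, -1.3]
width: 0.568
grip_force: 4.1
```

move_arm --pt "0 0 -0.2 0 0.15" --pt "0 0 -0.4 0 0.15" --pt "0 0 -0.4 0 0.15" --pt "0 0 -0.4 0 0.15" --pt "0 0 -0.4 0 0.15" --pt "0 0 -0.4 0 0.15" --pt "0 0 -0.3 0 0.15" --pt "0 0 0 0 0.15"

```text
time_s: 16.3
tool_pos: [0.4414, -0.1938, 0.1359]
tool_rot: [180.0, -0.1, 173.7]
ft_force: [-0.4, 0.9, -0.4]
width: 0.582
grip_force: 4.1
```

move_arm --pt "0 0 -0.3 0 0.15" --pt "0 0 -0.3 0 0.15" --pt "0 0 -0.25 0 0.15" --pt "0 0 -0.15 0 0.15" --pt "0 0 -0.09 0 0.15" --pt "0 0 0 0 0.15" --pt "0 0 0 0 0.15"

```text
time_s: 17.0
tool_pos: [0.4424, -0.1942, 0.1102]
tool_rot: [-180.0, 0.0, 173.7]
ft_force: [0.3, -0.5, -0.7]
width: 0.573
grip_force: 4.1
```

Run:
```python
from h import *
o=ctrl.observe(); print(o["tool_pos"],o["ft_force"],o["width"],o["grip_force"])
```

```text
[ 0.44244411 -0.19422992  0.11020082] [ 0.27519372 -0.52835409 -0.68045022] 0.5726352980140303 4.119950620515738
```

move_arm --pt "0 0 -0.04 0 0.15" --pt "0 0 0 0 0.1" --pt "0 0 0 0 0.05" --pt "0 0 0 0 0.0" --pt "0 0 0 0 -0.05" --pt "0 0 0 0 -0.1" --pt "0 0 0 0 -0.2" --pt "0 0 0 0 -0.4" --force 30

```text
time_s: 17.8
tool_pos: [0.4423, -0.1942, 0.1091]
tool_rot: [180.0, 0.0, 173.7]
ft_force: [1.2, -0.8, -1.3]
width: 0.514
grip_force: 30.6
```

move_arm --pt "0 0 0 0 -1" --pt "0 0 0 0 -1" --pt "0 0 0 0 -1"

```text
time_s: 18.1
tool_pos: [0.4423, -0.1942, 0.1091]
tool_rot: [-180.0, 0.0, 173.7]
ft_force: [0.5, -0.0, -0.7]
width: 0.505
grip_force: 30.6
```

The sleeves stopped at about 43–44 mm, which means the tongs are shut on the ball (nothing in the jaws would give about 41.5 mm). Lifting.

move_arm --pt "0 0 0.1 0 -1" --pt "0 0 0.25 0 -1" --pt "0 0 0.4 0 -1" --pt "0 0 0.5 0 -1" --pt "0 0 0.5 0 -1" --pt "0 0 0.5 0 -1" --pt "0 0 0.5 0 -1" --pt "0 0 0.5 0 -1"

```text
time_s: 18.9
tool_pos: [0.4424, -0.1942, 0.1918]
tool_rot: [-180.0, 0.1, 173.7]
ft_force: [-0.0, -0.2, -2.1]
width: 0.51
grip_force: 30.7
```

move_arm --pt "0 0 0.5 0 -1" --pt "0 0 0.5 0 -1" --pt "0 0 0.5 0 -1" --pt "0 0 0.4 0 -1" --pt "0 0 0.3 0 -1" --pt "0 0 0.2 0 -1" --pt "0 0 0.1 0 -1" --pt "0 0 0 0 -1"

```text
time_s: 19.7
tool_pos: [0.4423, -0.1942, 0.2529]
tool_rot: [-180.0, 0.0, 173.7]
ft_force: [0.5, -0.9, -1.9]
width: 0.512
grip_force: 30.7
```

move_arm --pt "0 0 0 0 -1" --pt "0 0 0 0 -1" --pt "0 0 0 0 -1" --pt "0 0 0 0 -1" --pt "0 0 0 0 -1"

```text
time_s: 20.2
tool_pos: [0.4423, -0.1941, 0.2527]
tool_rot: [180.0, -0.0, 173.7]
ft_force: [0.6, -0.9, -1.4]
width: 0.51
grip_force: 30.7
```

Run:
```python
from h import *
o=ctrl.observe(); print(o["tool_pos"],o["width"],o["grip_force"])
im=cams.read_camera("side");b=cams.read_camera("scene"); w=cams.read_camera("wrist")
cv2.imwrite("pics/v7.png",cv2.resize(np.hstack([im[110:260,300:440],b[210:360,310:430],w[170:320,260:400]]),None,fx=2,fy=2,interpolation=2))
# numeric: is the pot floor empty (grey blob at ball's former pixel)?
print(im[205:214:4,364:374:4].tolist(), b[296:305:4,367:376:4].tolist())
```

```text
[ 0.44225476 -0.19413389  0.2526802 ] 0.5095516272939126 30.747073888778687
[[[156, 120, 79], [156, 120, 78], [147, 114, 76]], [[166, 127, 85], [144, 112, 76], [161, 124, 82]], [[130, 99, 66], [36, 38, 40], [158, 122, 82]]] [[[84, 69, 53], [87, 72, 57], [84, 71, 54]], [[127, 103, 73], [126, 101, 73], [127, 103, 73]], [[113, 92, 66], [41, 43, 46], [127, 102, 72]]]
```

The pixels where the ball lay now show blue floor and the dark post. The sleeve gap is unchanged at 43–44 mm, so the ball is in the jaws at about z = 0.178 m. Handing in.

```bash
python3 -c "
from cell import ctrl
print(ctrl.hand_in())"
```

```text
the job is handed in; nothing more can be done
None
```

Job handed in at about 20 s: the lid is upright on the cork mat, and the tongs are squeezed shut on the ball, held still about 18 cm above the worktop. With no picture views left, I judged the final lift from pixel values (pot empty) and the sleeve gap rather than by looking.

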